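Put the dissecting plate away in the rack

TASK

Clear up after the dissection class: take the tall, wide cream plate out of its draining stand and stand it upright in the one empty slot of the steel rack, fully down on the slot's floor. Lower it in rather than letting it drop, and leave the two low plates standing in their slots.

Things in the scene. Friction and masses are not known exactly. Their poses are not given: they have to be found in the camera images.
- plate_grip (a point): Centre of the grip strip (60 x 10 x 38 mm, x y z) at the top of the wanted cream plate: 90 mm wide (x), 6 thick (y), 150 tall (z up), 160 g. 19 mm below its top edge, 131 mm above its bottom. Grip here from above, closing along y. It stands in a low grey stand, 4 mm above the table; guides 56 mm high;. An equally tall plate, 50 mm wide, stands in a stand beside it: not wanted.
- slot (a point): Centre of the empty slot's floor, 10 mm above the table; z up. The plate's width goes along the slot's x, either way round. The grey guides at both ends leave 9 mm (y) up to 34 mm above the floor, then flare to 28 mm wide at 52 mm, their top; 100 mm long (x) between end stops. The steel rack has three slots 34 mm apart along y; any of them can be the empty one.
- low_a_mid (a point): Centre (half-way up) of one of the two low cream plates standing loose in the rack's other slots: 90 mm wide (x), 6 mm thick (y), 85 mm tall (z), no grip strip, 100 g. Its top edge is 95 mm above the table.
- low_b_mid (a point): Centre (half-way up) of the other low plate, of the same kind and size.

How it is judged (in metres and radians):
At the end, for the whole second after the job is handed in: The wide plate stands at rest in the empty slot, fully down: the centre of its grip strip is within 15 mm along and 20 mm across the slot of the slot's centre and 121 to 138 mm above the slot's floor, the plate is upright within 0.2 rad and in line with the slot within 0.2 rad (x of plate_grip in the frame of slot between -0.015 and 0.015 m and y of plate_grip in the frame of slot between -0.02 and 0.02 m and z of plate_grip in the frame of slot between 0.121 and 0.138 m and angle between plate_grip's own z axis and vertical below 0.2 rad and angle between the y axis of plate_grip and the y axis of slot, either way round below 0.2 rad and linear speed of plate below 0.02 m/s); the robot touches nothing.
It fails at once if A low plate was shifted by more than 20 mm or tipped by more than 0.3 rad ((distance of low_a_mid from where it was at the start of the episode above 0.02 m or angle between low_a_mid's own z axis and vertical above 0.3 rad) or (distance of low_b_mid from where it was at the start of the episode above 0.02 m or angle between low_b_mid's own z axis and vertical above 0.3 rad)).
It fails at once if The plate was let go over the slot while still more than 25 mm above its seat (horizontal distance between plate_grip and slot below 0.05 m and z of plate_grip in the frame of slot above 0.156 m and contact force between plate and the fingers below 0.05 N).
It also fails if it takes over 38 s, if anything falls off the work surface, if the arm or the gripper's body presses on something with over 40 N, if the wrist force passes 120 N, or if a joint passes its speed limit or range.

ROBOT

A 7-joint arm with a two-finger parallel gripper is mounted at the origin on the work surface. World frame = base frame: x ahead of the robot, y to its left, z up, the work surface at z = 0. Lengths are in m, angles in degrees, forces in N, time in s.
With the tool pointing down it reaches from about 0.35 to 0.775 m from the base axis. Payload 3.1 kg.
Tool frame: the origin (TCP) lies on the centre line of the jaws, within the pads' length; the fingertips stand 17 mm ahead of it and the grasp point (between the pads) lies 2 mm behind it (robot.tip_reach is the distance from the TCP to the fingertips, in m); z points along the fingers, y is the line along which they close (so a half turn about z gives the same grasp; the last joint's range is limited). The gripper opens to 85 mm and grips with 20 to 120 N. Pads are 22 mm wide; open, the fingers measure 114 mm over their backs; the gripper's body (76 mm by 85 mm) begins 54 mm behind the grasp point. The pads swing forward as they close: fully open they stand 13 mm farther back than shut.
Start: joints at [72.382, 17.813, 0.802, 86.603, -0.252, 75.585, -1.558], TCP at [0.145, -0.531, 0.248] pointing down, gripper open.
Joint ranges: [-154.91, 154.91], [-16.99, 109.72], [-72.82, 74.43], [7.12, 147.25], [-82.49, 262.49], [11.32, 116.49], [-174.64, 174.64]. Speed limits (degrees/s): [159.86, 159.86, 180, 180, 180, 180, 180].

INTERFACE

Orientations are given as [roll, pitch, yaw] about the fixed x, y, z axes, in that order (R = Rz(yaw) Ry(pitch) Rx(roll)).
In Python, from station import robot, fingers, vision, workorder, recognise gives the robot as it stands. Calls block until the motion is done:
- robot.move_to(position, orientation): joint-space move of the TCP to a pose.
- robot.line_to(position, orientation=None, velocity=0.15, f_stop=None): straight line of the TCP; orientation=None keeps the orientation; velocity is the mean speed in m/s. With f_stop (N) it stops when the force on the tool has changed by that much, and returns True; else False.
- robot.move_j(angles): joint-space move.
- fingers.gripper_to(opening, force=None): opening from 0.0 (shut) to 1.0 (fully open); force is the grip in N (None keeps the last); returns when the fingers have stopped.
- robot.pause(seconds).
- robot.inverse_kinematics(position, orientation): joint angles nearest the present ones, or None.
- vision.grab_frame(name): name is "scene" or "top" or "wrist"; returns the picture (384x512x3 uint8, red, green, blue); there is no depth.
- vision.calibration(name): a dict with "mtx" (3x3 intrinsics, pixels), "k1" (the pictures are not rectified: a ray, as slopes to the right and down, at radius r is drawn at 1 + k1 r^2 times it, then the intrinsics apply), "extrinsics" (4x4, takes a point from world to camera coordinates); the wrist camera has in their place "T_tool_cam" (4x4, takes a point from camera to tool coordinates, whose origin is the TCP and whose axes are the flange's). Camera axes: x right, y up, looking along -z (the intrinsics and any distortion apply to the point x, -y, -z); pixel columns grow to the right and rows downward; lengths in m; the calibration is good to about 2 mm. A picture is of the moment at which its call begins: read the wrist's pose just before it. calibration takes no time and is no camera call.
A pose or a line that the arm cannot do raises robot.PlanningError and nothing moves.
- workorder.close_job(): hands the job in; it is judged then, once.
Trained networks look in the newest picture that a camera, given by its name, has taken for a name from the list of things; names that differ only in an ending like _2 or _b are one class to them, and where a whole thing is asked for, a point or a joint stands for the part that bears it (a point fixed in the world has none). Each returns a list of dicts, best first, with "p" (0 to 1); they miss things now and then, are a little off and sometimes report something else, mostly with a low value. They report only what shows in the picture. A call takes as long as a camera call.
- recognise(label, camera): "rect" ([centre column, centre row, width, height] in pixels, round what is visible of it).
Readings, each from a call of its own:
- robot.current_time_s(): time.
- robot.current_joint_positions(): joint angles.
- robot.current_dq(): joint speeds.
- robot.current_joint_torque(): joint torques, N m.
- robot.current_tool_pos(): TCP position.
- robot.current_eef_rot(): TCP orientation.
- robot.current_contact_force(): force on the tool from outside, world axes, zero at the start.
- robot.current_torque(): the same for the moment, N m.
- robot.current_finger_gap(): opening from 0.0 (shut) to 1.0 (fully open).
- robot.current_gripper_force(): force on a finger pad.
Only numpy, scipy, OpenCV 4.12 (cv2) and the standard library are available. Lean on these libraries where they do the work, as an engineer would, in place of code of your own. Each camera call takes 0.05 s, during which the arm holds its last target. There are 200 camera calls.

## Working session

There is one attempt and no reset: what is moved stays moved. The work goes in short steps, each a Python script; the robot and the scene stay as the last script left them, time stands still between calls to the robot, and variables do not carry over. Pictures are saved under pics/ and viewed, at most 10 in all, crops included, and the job is handed in when it is done.

```bash
mkdir -p pics && ls
python3 - <<'E'
from station import robot, fingers, vision, workorder, recognise
import cv2, numpy as np
print(robot.current_time_s(), robot.current_tool_pos(), robot.current_eef_rot())
for n in ("scene","top"):
    im=vision.grab_frame(n); cv2.imwrite(f"pics/{n}0.png",cv2.resize(im[:,:,::-1],(800,600),interpolation=cv2.INTER_CUBIC))
    c=vision.calibration(n); print(n,{k:np.round(v,4).tolist() for k,v in c.items()})
    for l in ("plate_grip","slot","low_a_mid"):
        print(l,[(np.round(d["rect"],1).tolist(),round(d["p"],2)) for d in recognise(l,n)])
print(robot.current_time_s())
E
```

```text
pics
0.0 [ 0.14431011 -0.53001491  0.24721452] [-1.79864906e+02  3.84293910e-03  1.52327441e+01]
scene {'mtx': [[472.1373, 0.0, 252.6735], [0.0, 472.1373, 188.2542], [0.0, 0.0, 1.0]], 'k1': -0.0968, 'extrinsics': [[-0.816, 0.578, -0.0128, 0.4518], [-0.3531, -0.4807, 0.8027, 0.1017], [0.4578, 0.6595, 0.5963, -1.3254], [0.0, 0.0, 0.0, 1.0]]}
plate_grip [([244.1, 178.5, 37.8, 57.4], 0.93), ([322.2, 257.7, 44.3, 29.6], 0.27), ([329.4, 273.2, 48.4, 43.2], 0.2)]
slot [([339.8, 296.6, 55.0, 43.1], 0.8)]
low_a_mid [([320.6, 257.0, 38.0, 29.6], 0.79)]
top {'mtx': [[369.8674, 0.0, 258.2615], [0.0, 369.8674, 191.3658], [0.0, 0.0, 1.0]], 'k1': -0.0378, 'extrinsics': [[-0.029, -0.9993, 0.0237, 0.0146], [0.989, -0.0253, 0.1454, -0.5414], [-0.1447, 0.0277, 0.9891, -0.8889], [0.0, 0.0, 0.0, 1.0]]}
plate_grip [([293.9, 199.9, 18.2, 42.1], 0.63)]
slot [([147.4, 190.8, 21.3, 46.6], 0.76)]
low_a_mid [([170.9, 194.6, 15.9, 37.4], 0.8)]
0.4
```

View pics/scene0.png

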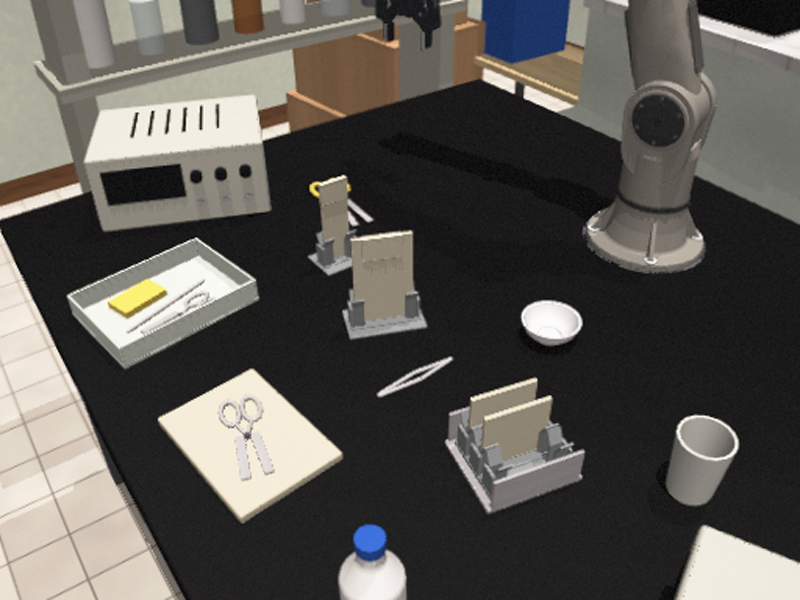

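View pics/top0.png

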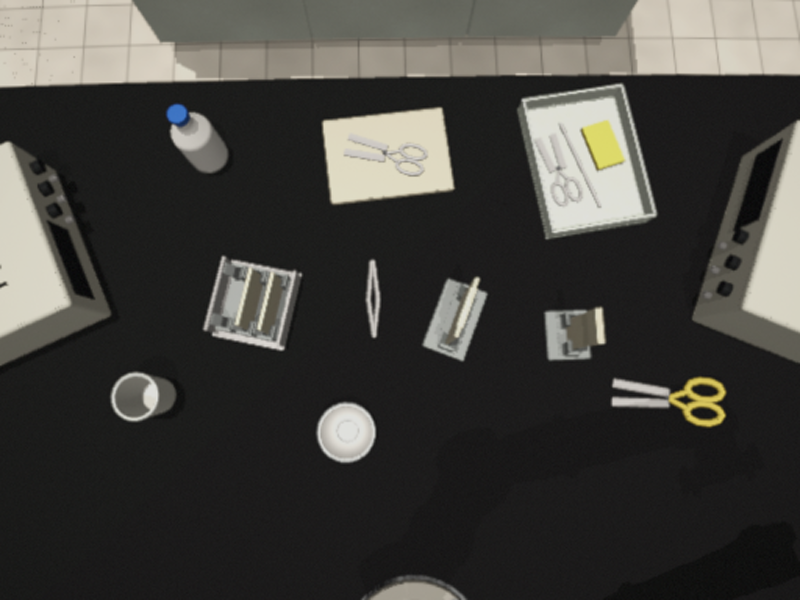

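The top view (800x600) shows the wide plate's top edge from about (477,279) to (458,335). The rack's empty slot is the left one at about (227,298), and the low plates are at (248,300) and (270,303). In the scene view the wide plate is at (382,275), the narrow one at (335,215), and the front slot is the empty one.

```bash
cat > h.py <<'E'
from station import robot, fingers, vision, workorder, recognise
import cv2, numpy as np
from scipy.spatial.transform import Rotation as R
def campose(n):
    """camera-to-world 4x4 (for the wrist: at the present tool pose)"""
    c=vision.calibration(n)
    if n!="wrist": return np.linalg.inv(c["extrinsics"])
    T=np.eye(4); T[:3,:3]=R.from_euler("xyz",robot.current_eef_rot(),degrees=True).as_matrix(); T[:3,3]=robot.current_tool_pos()
    return T@np.array(c["T_tool_cam"])
def _d(c): return np.array([c["k1"],0,0,0,0],float)
def unproj(uv,z,n,T):
    c=vision.calibration(n)
    p=cv2.undistortPoints(np.array(uv,float).reshape(-1,1,2),np.array(c["mtx"]),_d(c))[:,0]
    d=np.c_[p[:,0],-p[:,1],-np.ones(len(p))]@T[:3,:3].T
    return T[:3,3]+d*((z-T[2,3])/d[:,2])[:,None]
def proj(X,n,T):
    c=vision.calibration(n); q=(np.array(X,float)-T[:3,3])@T[:3,:3]*[1,-1,-1]
    return cv2.projectPoints(q,np.zeros(3),np.zeros(3),np.array(c["mtx"]),_d(c))[0][:,0]
def snap(n,name,crop=None,k=1.5625):
    T=campose(n); im=vision.grab_frame(n)[:,:,::-1]
    np.savez(f"pics/{name}.npz",im=im,T=T)
    if crop: im=im[crop[1]:crop[3],crop[0]:crop[2]]
    cv2.imwrite(f"pics/{name}.png",cv2.resize(im,None,fx=k,fy=k,interpolation=cv2.INTER_CUBIC)); return T
E
python3 - <<'E'
from h import *
T=campose("top"); f=lambda u,z:unproj(np.array(u)*.64,z,"top",T).round(3).tolist()
print("plate top",f([(477,279),(458,335)],.154))
print("low tops",f([(258,270),(237,333),(281,272),(260,336)],.095))
print("slot floor",f([(227,298)],.01))
print(np.round(vision.calibration("wrist")["T_tool_cam"],3).tolist(), vision.calibration("wrist")["mtx"])
E
```

```text
plate top [[0.551, -0.102, 0.154], [0.472, -0.072, 0.154]]
low tops [[0.584, 0.22, 0.095], [0.489, 0.251, 0.095], [0.58, 0.186, 0.095], [0.483, 0.217, 0.095]]
slot floor [[0.555, 0.291, 0.01]]
[[-0.001, 0.96, 0.281, 0.072], [1.0, 0.001, 0.001, 0.0], [0.0, 0.281, -0.96, -0.125], [0.0, 0.0, 0.0, 1.0]] [[336.86684259   0.         247.59983806]
 [  0.         336.86684259 193.28370269]
 [  0.           0.           1.        ]]
```

Run:
```python
from h import *
robot.move_to([.512,-.087,.34],[180,0,-20]); print(robot.current_time_s())
snap("wrist","w_plate"); print([(np.round(d["rect"],1).tolist(),round(d["p"],2)) for d in recognise("plate_grip","wrist")])
robot.move_to([.545,.25,.34],[180,0,-18])
snap("wrist","w_rack"); print([(l,np.round(d["rect"],1).tolist(),round(d["p"],2)) for l in("slot","low_a_mid") for d in recognise(l,"wrist")])
print(robot.current_time_s())
```

```text
2.4917
[([246.0, 166.3, 14.6, 102.1], 0.63)]
[('slot', [224.3, 153.8, 32.6, 87.7], 0.73), ('low_a_mid', [278.9, 154.2, 14.9, 83.2], 0.95)]
4.0167
```

View pics/w_plate.png

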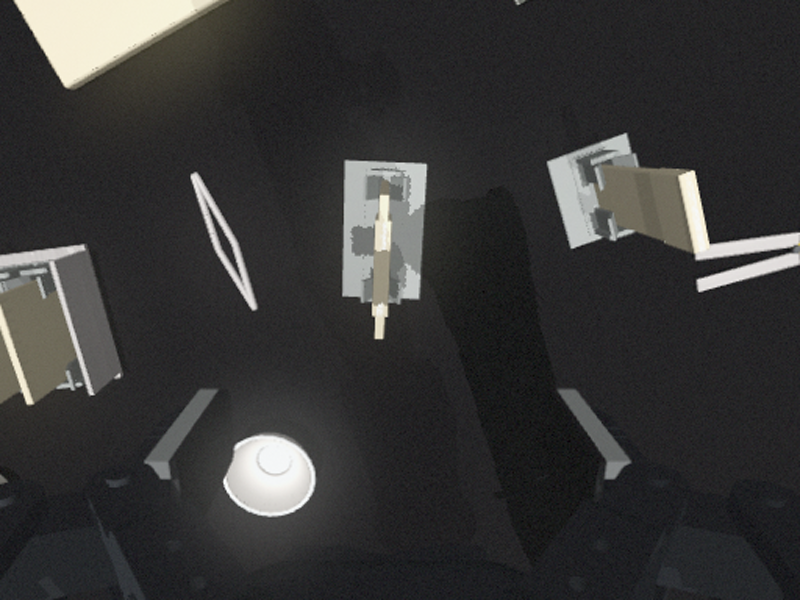

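View pics/w_rack.png

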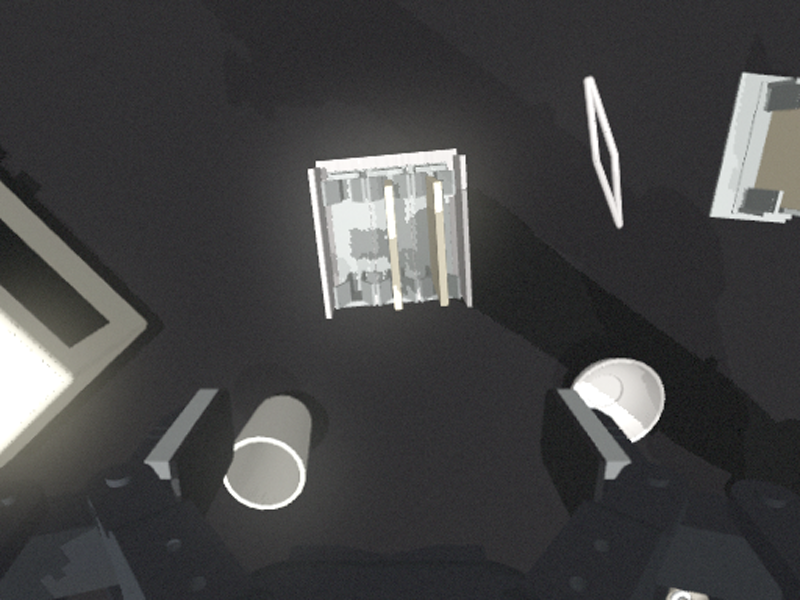

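The plate's top edge runs from about (385,185) to (379,338) with its strip from (383,220) to (380,316). In the rack, the low plates' tops run (390,182)-(398,308) and (438,182)-(443,305), and the left slot, at about (352,240), is empty. I'll zoom in for precision.

Run:
```python
from h import *
a=np.load("pics/w_plate.npz")["im"][98:223,205:285]; b=np.load("pics/w_rack.npz")["im"][90:210,190:310]
a=cv2.resize(a,None,fx=4,fy=4,interpolation=cv2.INTER_CUBIC); b=cv2.resize(b,None,fx=4,fy=4,interpolation=cv2.INTER_CUBIC)
o=np.zeros((500,800,3),np.uint8); o[:,:320]=a; o[:480,320:]=b
cv2.imwrite("pics/zoom.png",o)
```

```text
(no output)
```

View pics/zoom.png

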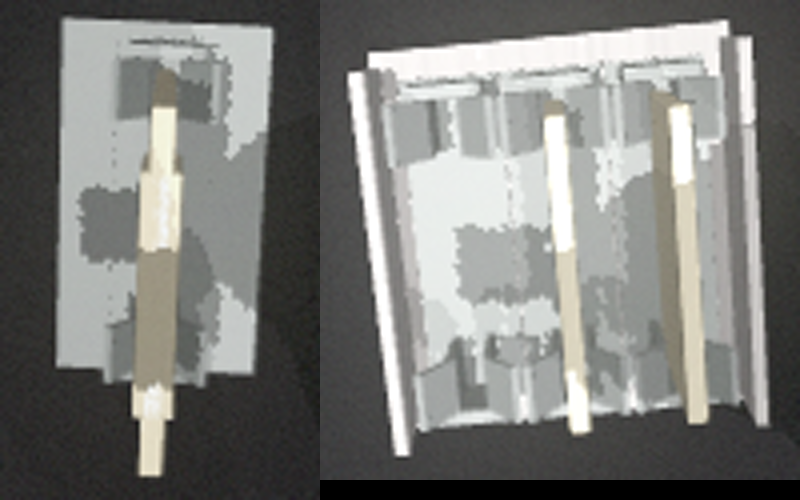

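Run:
```python
from h import *
Tp=np.load("pics/w_plate.npz")["T"]; Tr=np.load("pics/w_rack.npz")["T"]
A=lambda p:(np.array(p)+.5)/4-.5+[205,98]; B=lambda p:(np.array(p)+.5)/4-.5+[110,90]
def seg(n,p,z,T):
    q=unproj(p,z,"wrist",T); d=q[0]-q[1]; c=q.mean(0); print(n,c.round(4),"len",np.linalg.norm(d).round(4),"yaw",np.degrees(np.arctan2(d[1],d[0])).round(2)); return c,d/np.linalg.norm(d)
seg("edge",A([(163,105),(150,477)]),.154,Tp); seg("strip",A([(161,172),(153,418)]),.154,Tp)
c1,d1=seg("lowL",B([(555,115),(581,433)]),.095,Tr); c2,d2=seg("lowR",B([(681,105),(699,424)]),.095,Tr)
d=d1+d2; d/=np.linalg.norm(d); n=np.array([-d[1],d[0],0]); print("pitch",(c1-c2)@n,"dx",(c1-c2)@d)
m=(c1+c2)/2; s=m+n*.051; print("slot",s,np.degrees(np.arctan2(d[1],d[0])))
# overlay candidate slot model: guide flare (z .062, 28 wide), floor channel (z .01, 9 wide), 100 long
im=np.load("pics/w_rack.npz")["im"][90:210,190:310]; im=cv2.resize(im,None,fx=5,fy=5,interpolation=cv2.INTER_CUBIC)
for z,w,col in((.062,.028,(0,0,255)),(.01,.009,(0,200,0)),(.044,.009,(255,0,0))):
  for k in (0,1,2):
    P=[s-n*.034*k+d*a*.05+n*b*w/2 for a,b in((1,1),(1,-1),(-1,-1),(-1,1))]
    P=np.array(P); P[:,2]=z
    uv=(proj(P,"wrist",Tr)-[190,90]+.5)*5-.5
    cv2.polylines(im,[uv.round().astype(int).reshape(-1,1,2)],True,col,1)
cv2.imwrite("pics/ov.png",im)
```

```text
edge [ 0.5147 -0.0853  0.154 ] len 0.09 yaw -22.3
strip [ 0.5146 -0.0855  0.154 ] len 0.0595 yaw -22.16
lowL [0.5476 0.2423 0.095 ] len 0.0899 yaw -13.43
lowR [0.5396 0.2093 0.095 ] len 0.0899 yaw -13.45
pitch 0.033991042956842805 dx 0.00016641012139038359
slot [0.5554621  0.27543334 0.095     ] -13.439666133230814
```

View pics/ov.png

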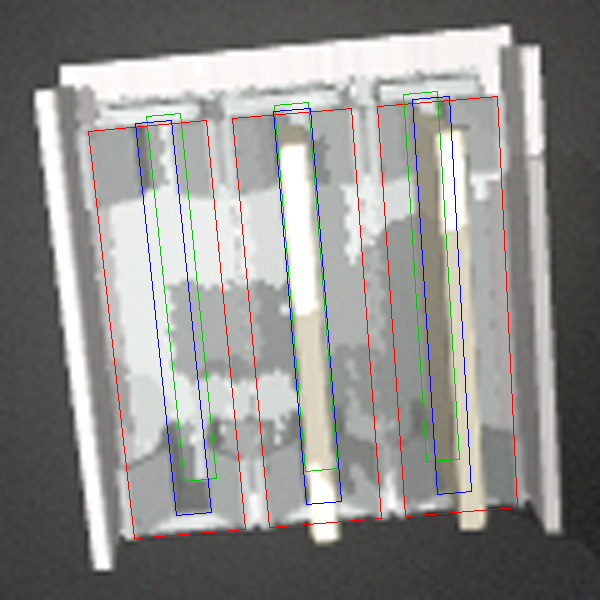

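The overlay fits the rack guides within 1–2 mm, with the groove at columns 138–208. The measured sizes (90 mm plate, 59.5 mm strip, 34.0 mm pitch) match what was given. Next I'll grasp and lift the plate.

Run:
```python
from h import *
fingers.gripper_to(.6,60)
robot.move_to([.5147,-.0854,.24],[180,0,-22.2])
print(robot.line_to([.5147,-.0854,.134],velocity=.12,f_stop=15), robot.current_tool_pos(), robot.current_contact_force())
fingers.gripper_to(0,60)
print("gap",robot.current_finger_gap()*85,"F",robot.current_gripper_force(),robot.current_contact_force())
print(robot.line_to([.5147,-.0854,.30],velocity=.12), robot.current_finger_gap()*85,robot.current_contact_force())
robot.line_to([.5555,.2754,.30],[180,0,-13.44],velocity=.2)
print(robot.current_time_s(),robot.current_tool_pos(),robot.current_eef_rot(),robot.current_gripper_force())
snap("scene","s_hold",(190,80,430,330),2.3); snap("wrist","w_hold")
```

```text
False [ 0.51550052 -0.08521463  0.13480804] [ 0.31820033 -0.15764158 -0.32829398]
gap 9.329035550292193 F 58.85878264904022 [0.31363628 0.06452803 2.48634039]
False 9.95712183265854 [-0.19589954  0.07173    -2.79659141]
10.7583 [0.55591638 0.27416113 0.30008923] [ 1.79952163e+02 -3.13312251e-02 -1.35500280e+01] 58.34127724170685
```

View pics/w_hold.png

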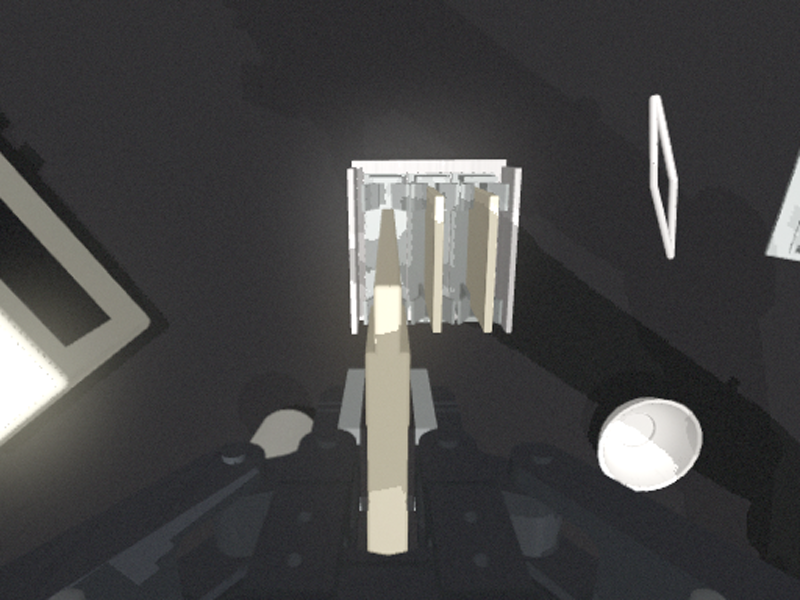

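View pics/s_hold.png

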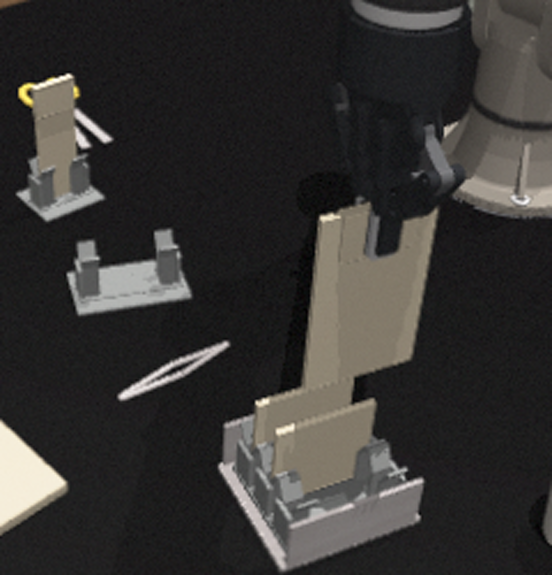

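The plate is held squarely and upright, with its far corner above the left slot at about (387,210). Both low plates still stand in their slots. I'll lower it gently.

Run:
```python
from h import *
o=[180,0,-13.44]
robot.line_to([.5555,.2754,.215],o,velocity=.12); robot.pause(.1)
print(robot.current_tool_pos(),robot.current_contact_force())
print(robot.line_to([.5555,.2754,.137],o,velocity=.04,f_stop=8),robot.current_tool_pos(),robot.current_contact_force(),robot.current_gripper_force(),robot.current_time_s())
```

```text
[0.55601796 0.27603065 0.21635257] [ 0.53586324 -0.30655442 -1.90772174]
True [0.55539001 0.27549242 0.14066929] [-1.25047317 -0.58391927  4.90444889] 59.3122923374176 13.5167
```

It made contact at z = 0.1407 m, where 0.1408 m was predicted for seating, so the plate is down. Now I'll release, withdraw and check.

Run:
```python
from h import *
fingers.gripper_to(.35); robot.pause(.2)
p=robot.current_tool_pos()
robot.line_to([.5555,.2754,.36],velocity=.12); robot.pause(.3)
snap("scene","s_end",(190,150,430,330),2.3); print(robot.current_contact_force(),robot.current_time_s())
T=campose("scene")
# expected top corners of the seated plate, in crop pixels
d=np.array([np.cos(np.radians(-13.44)),np.sin(np.radians(-13.44)),0]); c=np.array([.5555,.2754,.16])
print((proj([c+d*.045,c-d*.045],"scene",T)-[190,150])*2.3)
```

```text
[-0.21154958 -0.32572786  0.53080045] 16.3917
[[301.93563651 238.67239959]
 [407.91197699 205.47393441]]
```

View pics/s_end.png

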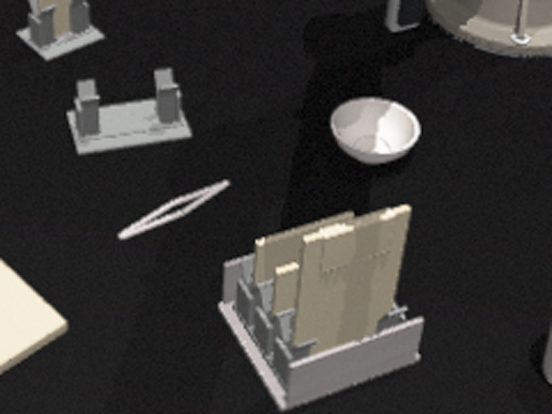

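The wide plate stands in the front slot. Its top corners are at about (304,237) and (408,207), against predicted (302,239) and (408,205), so it is fully down. Both low plates are still standing.

```bash
python3 -c "
from station import workorder; print(workorder.close_job())"
```

```text
the job is handed in; nothing more can be done
None
```

The wide cream plate is upright and fully down in the rack's empty slot, both low plates are still standing, and the job was handed in at about 16.4 s; no verdict was returned.

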